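# Mount a recipe-tablet holder on its ball stand and latch it

## Robot

A 6-joint arm with a two-finger parallel gripper is mounted at the origin on the work surface. World frame = base frame: x ahead of the robot, y to its left, z up, the work surface at z = 0. Lengths are in m, angles in rad, forces in N, time in s.
With the tool pointing down it reaches from about 0.35 to 0.85 m from the base axis. Payload 8.1 kg.
Tool frame: the origin (TCP) lies at the very end of the fingers, on their centre line; the grasp point (between the pads) lies 19 mm behind it; z points along the fingers, y is the line along which they close (so a half turn about z gives the same grasp; the last joint's range is limited). The gripper opens to 85 mm and grips with 20 to 120 N. Pads are 22 mm wide; open, the fingers measure 114 mm over their backs; the gripper's body (76 mm by 85 mm) begins 54 mm behind the grasp point. The pads swing forward as they close: fully open they stand 13 mm farther back than shut.
Start: joints at [-1.305, 0.13, 1.488, -0, 1.523, -0.085], TCP at [0.206, -0.563, 0.231] pointing down, gripper open.
Joint ranges: [-2.96, 2.96], [-0.89, 2.26], [0.02, 2.5], [-1.34, 4.48], [0, 2.73], [-2.66, 2.66]. Speed limits (rad/s): [2.39, 2.39, 2.79, 3.14, 3.14, 3.14].

## Interface

Orientations are given as a rotation vector (axis times angle).
In Python, from bench import bot, grab_frame, get_calibration, workorder gives the robot as it stands. The module is installed in compiled form; this text tells all that it offers.
- The arm moves only by the shell command python3 -m crank 'ROWS' [OPENING] [FORCE]. ROWS is rows parted by semicolons, their numbers by spaces, 1 to 20 of them, each of 6 numbers: dx, dy, dz in m, then a rotation vector rx, ry, rz in rad; each row is the pose to reach, as a shift and turn from the pose commanded when the command began, along the tool's axes at that moment; what a row does not reach only later rows make up. A row lasts 1/12 s, in which the tool goes at most 0.0417 m and 0.125 rad, less where a joint would pass 70% of its speed; a pose out of reach is approached as far as the arm can. OPENING is the finger opening in m, set as the command begins (- or left out keeps the last). The fingers move at their own pace and stop on an object; FORCE is the grip in N (left out, the last holds). Time passes only in rows, so rows that do not move let the fingers close. It prints the time, the measured TCP pose, the force, the opening and the grip force at its end.
- bot.read_state(): the state, without advancing time (a new reading comes with each control period).
- grab_frame(name): name is "side" or "top" or "wrist"; returns the picture (384x512x3 uint8, red, green, blue); there is no depth.
- get_calibration(name): a dict with "vfov" (degrees; the focal length in pixels is half the picture's height over the tangent of half this angle, whatever the lens; pixels are square), "cx", "cy" (the principal point, pixels), "k1" (the pictures are not rectified: a ray, as slopes to the right and down, at radius r is drawn at 1 + k1 r^2 times it, then the intrinsics apply), "pose" (4x4, takes a point from camera to world coordinates). Camera axes: x right, y down, z forward; pixel columns grow to the right and rows downward; lengths in m; the calibration is good to about 2 mm. A picture is of the moment at which its call begins: read the wrist's pose just before it. get_calibration takes no time and is no camera call; for the wrist camera it gives the pose at the moment of the call.
- workorder.job_done(): hands the job in; it is judged then, once.
The state is a dict: "clock": time; "q": joint angles; "qvel": joint speeds; "joint_efforts": joint torques, N m; "ee_pos": TCP position; "ee_rot": TCP orientation; "contact_force": force on the tool from outside, world axes, zero at the start; "moment": the same for the moment, N m; "grip_width": finger opening in m; "finger_force": force on a finger pad.
Only numpy, scipy, OpenCV 4.12 (cv2) and the standard library are available. Lean on these libraries where they do the work, as an engineer would, in place of code of your own. Each camera call takes 0.05 s, during which the arm holds its last target. There are 200 camera calls.

## Task

Mount the recipe-tablet holder on its ball stand: take it by its socket, lower the socket over the ball with the holder's ledge and screen side facing the far edge of the counter (away from the robot), and press it on firmly, without ramming it, until it is fully home with the latch lever still up. Then press the latch lever down until it snaps flat. Let go, leaving the holder upright and locked on the stand and the jar, bowl, spoon and tongs where they were.

Things in the scene. Friction and masses are not known exactly. Their poses are not given: they have to be found in the camera images.
- holder: Loose tablet holder, about 0.65 kg, standing on the rim of its socket. Origin: centre of the socket's underside; z up its axis, x from the axis towards the back plate. Socket: aluminium cup 52 mm across, 45 mm high, open below (bore 40 mm), with two flat grip faces 56 mm apart across y, 36 mm wide, 5 to 41 mm above the underside. The latch lever on top, raised, reaches 75 mm above the underside
- socket (a point): Point on the socket axis, 22 mm above the underside; on point ball when home. Sprung liner pads in the socket rub on the ball from 8 mm before home: the push needed besides the weight climbs to 12 to 20 N at the last, nothing clicks, and let go early it stays stuck high. Home is a hard stop. Arm and grip give, so going to the reported height stops 2 to 3 mm short: press until 21 to 25 N is felt
- plate (a point): Middle of the foot of the holder's black back plate, 74 mm from the socket axis along the holder's x, level with point socket. Plate: 150 mm wide (y), 105 mm high, leaning back 20 degrees to a top edge 110 mm from the axis, 119 mm above the underside. Its screen side and ledge look along the holder's -x, from this point towards the socket; the ledge ends 56 mm from the axis
- ball (a point): Centre of the 38 mm steel ball on the stand, 126 to 176 mm above the counter, as the column happens to be set. Below it a neck 18 mm thick and a shoulder disc 52 mm across, its top 23.5 mm under this point (1.5 mm under the socket's rim when home). Holder and stand must not press on each other with over 40 N, the holder's 6 N weight counted
- stand: Fixed stand: dark steel foot 136 mm across, 18 mm high, with an upright column on its centre, the ball straight above. Origin: centre of the foot on the counter; x points away from the robot, y to its left, z up. It does not move, nor does the column sink under these loads
- latch (a joint): Latch lever: 0 raised (tilted up 0.45 rad), growing as pressed, 0.45 flat on the holder, its jaw then under the ball. Over-centre: below about 0.27 it springs back up, beyond that it snaps flat by itself and stays. Hinge along y, 26 mm from the socket axis on the plate side, 47.5 mm above the underside; the lever, 24 mm wide, 55 mm long, reaches over the socket to the other side
- latch_pad (a point): Top of the black rubber pad (18 x 22 mm) on the lever, 42 mm from its hinge: the place to press straight down, with 4 to 8 N. Lever raised: 69 mm above the holder's underside, 10 mm from the socket axis on the side away from the plate; lever flat: 51.5 mm above, 16 mm from the axis
- lunch_jar: Bystander: blue insulated lunch jar with grey lid and wire handle, 94 mm across, 136 mm high. Origin: centre of its underside
- glass_bowl: Bystander: small glass bowl, 100 mm across, 45 mm high. Origin: centre of its underside
- soup_spoon: Bystander: white ceramic soup spoon, 112 mm long, up to 41 mm high at the handle's end. Origin: under the spoon's bowl; the handle points along -x
- tongs: Bystander: silver tongs lying open, 250 mm long (x), about 85 mm wide, 22 mm high, spring hinge at the -x end. Origin: underside, at mid length

How it is judged:
On the way, in this order (a step that is already met when the one before it is completed fails the run):
1. the holder is fully home on the ball and upright, the latch lever still up (z of socket in the frame of ball below 0.0015 m and horizontal distance between socket and ball below 0.003 m and angle between holder's own z axis and vertical below 0.14 rad and value of joint latch below 0.12 rad), for 0.2 s.
2. the latch lever is down flat with the holder fully home (z of socket in the frame of ball below 0.0015 m and horizontal distance between socket and ball below 0.003 m and angle between holder's own z axis and vertical below 0.14 rad and value of joint latch above 0.42 rad), for 0.2 s.
At the end, for the whole second after the job is handed in: Socket point no more than 1.5 mm above the ball centre and within 3 mm sideways, holder upright within 8 degrees, its back plate on the robot's side of the ball (screen side to the far edge within about 45 degrees), latch lever flat (over 0.42 rad), holder at rest (all of step 2 and x of plate in the frame of stand below -0.05 m and linear speed of holder below 0.03 m/s); the robot touches nothing.
It fails at once if the holder and the stand press on each other with over 40 N (contact force between holder and stand above 40 N).
It fails at once if the lunch jar is moved by over 25 mm (distance of lunch_jar from where it was at the start of the episode above 0.025 m).
It fails at once if the glass bowl is moved by over 25 mm (distance of glass_bowl from where it was at the start of the episode above 0.025 m).
It fails at once if the soup spoon is moved by over 25 mm (distance of soup_spoon from where it was at the start of the episode above 0.025 m).
It fails at once if the tongs is moved by over 25 mm (distance of tongs from where it was at the start of the episode above 0.025 m).
It also fails if it takes over 69 s, if anything falls off the work surface, if the arm or the gripper's body presses on something with over 40 N, if the wrist force passes 120 N, or if a joint passes its speed limit or range.

## Working session

There is one attempt and no reset: what is moved stays moved. The work goes in short steps, Python scripts to look and compute and a shell command to move; the robot and the scene stay as the last step left them, time stands still between calls to the robot, and variables do not carry over. Pictures are saved under pics/ and viewed, at most 10 in all, crops included, and the job is handed in when it is done.

```bash
mkdir -p pics
cat > h.py <<'E'
import numpy as np, cv2
from scipy.spatial.transform import Rotation as R
from bench import bot, grab_frame, get_calibration
def ray(c,u,v):
    f=192/np.tan(np.radians(c["vfov"])/2); K=np.array([[f,0,c["cx"]],[0,f,c["cy"]],[0,0,1.]])
    p=cv2.undistortPoints(np.array([[[u,v]]],float),K,np.array([c["k1"],0,0,0.]))[0,0]
    T=np.array(c["pose"]); d=T[:3,:3]@np.array([p[0],p[1],1]); return T[:3,3],d/np.linalg.norm(d)
def onz(c,u,v,z):
    o,d=ray(c,u,v); return o+d*(z-o[2])/d[2]
def tri(rs):
    A=sum(np.eye(3)-np.outer(d,d) for o,d in rs); b=sum((np.eye(3)-np.outer(d,d))@o for o,d in rs)
    p=np.linalg.solve(A,b); return p,[np.linalg.norm(np.cross(p-o,d)) for o,d in rs]
def proj(c,P):
    T=np.array(c["pose"]); f=192/np.tan(np.radians(c["vfov"])/2)
    q=T[:3,:3].T@(np.array(P)-T[:3,3]); s=q[:2]/q[2]; s=s*(1+c["k1"]*(s@s)); return f*s+[c["cx"],c["cy"]]
E
python3 - <<'E'
from h import *
np.set_printoptions(precision=4,suppress=True)
s=bot.read_state();print(s)
for n in("side","top","wrist"):
    c=get_calibration(n);print(n,{k:(np.round(np.array(v),4).tolist()) for k,v in c.items()})
    im=grab_frame(n);np.save(n+"0.npy",im)
    cv2.imwrite(f"pics/{n}0.png",cv2.resize(im[...,::-1],(800,600)))
E
```

```text
{'clock': 0.0, 'q': array([-1.3054,  0.1312,  1.4893, -0.    ,  1.523 , -0.0854]), 'qvel': array([ 0.0016, -0.0011, -0.0005, -0.0012, -0.0014,  0.0006]), 'joint_efforts': array([ -0.0006, -56.9388, -50.0553,  -0.0002,   0.0145,  -0.    ]), 'ee_pos': array([ 0.2061, -0.5629,  0.2302]), 'ee_rot': array([-3.0916, -0.5478,  0.0003]), 'contact_force': array([-0.847 ,  0.0882,  0.6373]), 'moment': array([ 0.0043, -0.0502,  0.0084]), 'finger_force': 0.0, 'grip_width': 0.08552375627125128}
side {'vfov': 51.9301, 'cx': 251.8181, 'cy': 197.1229, 'k1': -0.1197, 'pose': [[-0.8878, -0.2552, 0.383, 0.1658], [-0.4598, 0.4562, -0.7619, 0.7189], [0.0197, -0.8525, -0.5223, 0.6721], [0.0, 0.0, 0.0, 1.0]]}
top {'vfov': 46.4861, 'cx': 259.415, 'cy': 195.5938, 'k1': -0.0639, 'pose': [[0.1682, -0.9629, 0.2109, 0.4064], [-0.9857, -0.1633, 0.0404, -0.1224], [-0.0044, -0.2147, -0.9767, 1.0371], [0.0, 0.0, 0.0, 1.0]]}
wrist {'vfov': 65.8117, 'cx': 255.0489, 'cy': 190.4856, 'k1': -0.0192, 'pose': [[0.3428, -0.9023, -0.2616, 0.2717], [-0.9394, -0.3297, -0.0938, -0.5401], [-0.0016, 0.2779, -0.9606, 0.3732], [0.0, 0.0, 0.0, 1.0]]}
```

View pics/side0.png

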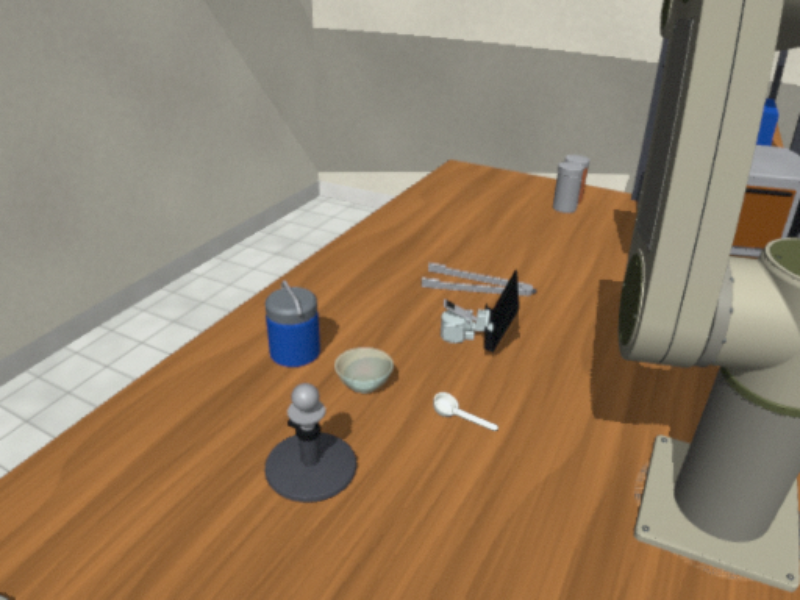

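View pics/top0.png

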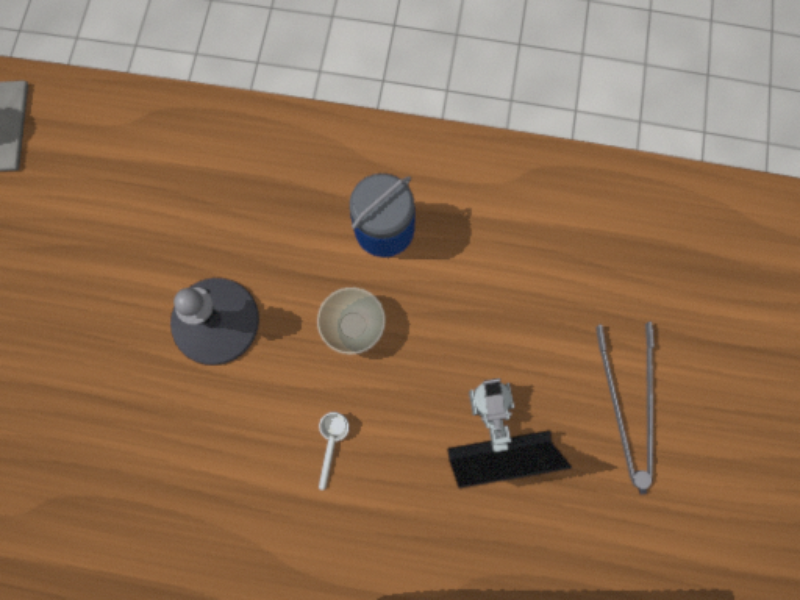

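The side view shows the stand's ball at (306,397), the jar at (292,325), the bowl at (364,370) and the holder socket at about (455,325). The top view shows the ball at (189,302), the socket at (492,402), the plate corners at (448,450), (552,432), (570,467) and (458,487), and the latch pad at (493,389). The plate is already on the robot's side.

Run:
```python
from h import *
np.set_printoptions(precision=4,suppress=True)
t=np.load("top0.npy");s=np.load("side0.npy");ct=get_calibration("top");cs=get_calibration("side")
def fine(im,x0,y0,x1,y1,k):
    return cv2.resize(im[y0:y1,x0:x1],None,fx=k,fy=k,interpolation=cv2.INTER_CUBIC)
# black plate in top
m=(t.max(2)<45).astype(np.uint8); m[:260]=0; m[320:]=0; m[:,:270]=0;m[:,380:]=0
cn=max(cv2.findContours(m,0,1)[0],key=cv2.contourArea);print("plate",cv2.contourArea(cn),cv2.approxPolyDP(cn,4,True)[:,0].tolist())
q=cv2.approxPolyDP(cn,4,True)[:,0]
for p in q: print(p,onz(ct,*p,0.119),onz(ct,*p,0.02))
m=(t.max(2)<60).astype(np.uint8); m2=np.zeros_like(m);m2[240:256,305:330]=m[240:256,305:330];ys,xs=np.nonzero(m2);print("pad",xs.mean(),ys.mean(),len(xs),onz(ct,xs.mean(),ys.mean(),.069))
# feet (dark disc) in top
m=((t.max(2)<75)&(t[...,2]>=t[...,0]-5)).astype(np.uint8);m[:, 170:]=0;m[:175]=0;m[240:]=0
cn=max(cv2.findContours(m,0,1)[0],key=cv2.contourArea);print("foot",cv2.fitEllipse(cv2.convexHull(cn)))
a=np.vstack([fine(t,90,165,170,235,6),]);b=fine(s,160,235,240,320,6);c=fine(t,280,230,370,315,6)
h=500
A=[cv2.resize(x,(int(x.shape[1]*300/x.shape[0]),300)) for x in (a,b,c,fine(s,275,165,340,230,6))]
o=np.vstack([np.hstack([cv2.resize(A[0],(400,300)),cv2.resize(A[1],(400,300))]),np.hstack([cv2.resize(A[2],(400,300)),cv2.resize(A[3],(400,300))])])
cv2.imwrite("pics/crops.png",o[...,::-1])
```

```text
plate 1540.0 [[364, 297], [351, 276], [330, 279], [319, 290], [313, 283], [288, 287], [294, 311]]
[364 297] [ 0.4337 -0.3273  0.119 ] [ 0.4367 -0.3494  0.02  ]
[351 276] [ 0.471  -0.2959  0.119 ] [ 0.4779 -0.3146  0.02  ]
[330 279] [ 0.458  -0.2546  0.119 ] [ 0.4636 -0.2688  0.02  ]
[319 290] [ 0.4326 -0.2357  0.119 ] [ 0.4355 -0.2479  0.02  ]
[313 283] [ 0.4444 -0.2217  0.119 ] [ 0.4485 -0.2324  0.02  ]
[288 287] [ 0.4282 -0.1731  0.119 ] [ 0.4305 -0.1786  0.02  ]
[294 311] [ 0.3835 -0.1923  0.119 ] [ 0.381  -0.1999  0.02  ]
pad 315.13793103448273 248.41379310344828 58 [ 0.5202 -0.221   0.069 ]
foot ((145.96133422851562, 207.7902374267578), (34.14828872680664, 52.98646545410156), 22.827075958251953)
```

View pics/crops.png

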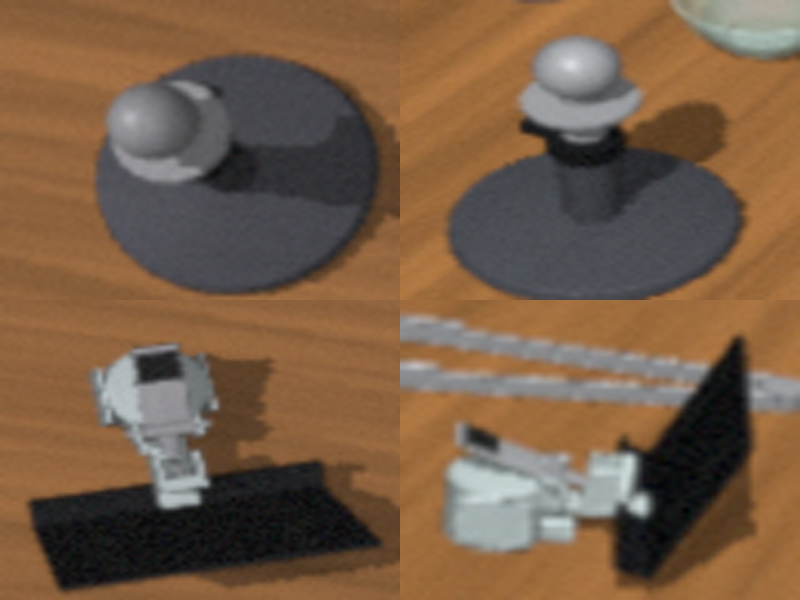

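The crops show the top-view ball centre at about (119.8,192.7) px and the side-view ball centre at about (195.0,253.7). The plate's top corners in the top view are (293.9,311.2) and (365.5,299.4). The lever is raised, with its pad at (315,248).

Run:
```python
from h import *
np.set_printoptions(precision=4,suppress=True)
ct=get_calibration("top");cs=get_calibration("side")
b,e=tri([ray(ct,119.8,192.7),ray(cs,195.0,253.7)]);print("ball",b,e)
print("foot",onz(ct,136.9,205.2,.015),onz(cs,178.9,298.6,.015))
# pad in both: side crop pad ~(483,438)
p,e=tri([ray(ct,315.1,248.4),ray(cs,275+83/6.154-.4,165+138/4.615-.4)]);print("pad",p,e)
s=bot.read_state();T=R.from_rotvec(s["ee_rot"]).as_matrix();print(T)
for r in(ray(cs,225,245),):pass
print("bowl",onz(ct,351*.64,322*.64,.02),"jar",onz(ct,383*.64,205*.64,.136),"spoon",onz(ct,334*.64,426*.64,.01))
w=np.linalg.inv(np.vstack([np.c_[T,s["ee_pos"]],[0,0,0,1]]))@np.array(get_calibration("wrist")["pose"]);print("cam in tool\n",w)
h=np.array([.5108,-.2243]);yaw=np.arctan2(-.331,-.943);hy=np.array([-np.sin(yaw),np.cos(yaw)])
for sg in(1,-1):
    y=np.r_[sg*hy,0];z=np.array([0,0,-1.]);x=np.cross(y,z);D=np.c_[x,y,z];print(sg,D[:,0],"turn in tool",R.from_matrix(T.T@D).as_rotvec(),"shift to above in tool",T.T@(np.r_[h,.23]-s["ee_pos"]))
```

```text
ball [0.5572 0.2011 0.1389] [np.float64(0.0007929400301871307), np.float64(0.0007929400301871644)]
foot [0.5563 0.1991 0.015 ] [0.5897 0.2298 0.015 ]
pad [ 0.5191 -0.2207  0.0727] [np.float64(0.0007054574149101906), np.float64(0.0007054574149102015)]
[[ 0.9391  0.3436 -0.0003]
 [ 0.3436 -0.9391  0.0014]
 [ 0.0002 -0.0014 -1.    ]]
bowl [ 0.588  -0.0051  0.02  ] jar [ 0.7346 -0.0314  0.136 ] spoon [ 0.4341 -0.0078  0.01  ]
cam in tool
 [[-0.0009 -0.9606 -0.2781  0.0695]
 [ 1.     -0.0009 -0.0002  0.0009]
 [-0.0001 -0.2781  0.9606 -0.1428]
 [ 0.      0.      0.      1.    ]]
1 [0.9436 0.3312 0.    ] turn in tool [-0.0014 -0.0001  0.0132] shift to above in tool [ 0.4025 -0.2134  0.0008]
-1 [-0.9436 -0.3312 -0.    ] turn in tool [ 0.0002 -0.0022 -3.1284] shift to above in tool [ 0.4025 -0.2134  0.0008]
```

```bash
python3 -m crank '0.1 -0.053 0 0 0 0.013; 0.1 -0.053 0 0 0 0.013; 0.1 -0.053 0 0 0 0.013; 0.2 -0.106 0 0 0 0.013; 0.2 -0.106 0 0 0 0.013; 0.2 -0.106 0 0 0 0.013; 0.3 -0.16 0 0 0 0.013; 0.3 -0.16 0 0 0 0.013; 0.3 -0.16 0 0 0 0.013; 0.4025 -0.2134 0 0 0 0.013; 0.4025 -0.2134 0 0 0 0.013; 0.4025 -0.2134 0 0 0 0.013; 0.4025 -0.2134 0 0 0 0.013; 0.4025 -0.2134 0 0 0 0.013; 0.4025 -0.2134 0 0 0 0.013' 0.085
python3 - <<'E'
from h import *
np.set_printoptions(precision=4,suppress=True)
c=get_calibration("wrist");im=grab_frame("wrist");np.save("w1.npy",im);s=bot.read_state();print(s["ee_pos"],s["ee_rot"],s["contact_force"],s["q"])
im=im.copy()
P=s["ee_pos"]
for z,col in((.045,(255,0,0)),(.041,(0,255,0)),(.069,(255,0,255))):
    q=proj(c,[P[0],P[1],z]);print(z,q);cv2.circle(im,tuple(np.int32(q.round())),2,col,-1)
cv2.imwrite("pics/w1.png",cv2.resize(im[...,::-1],(800,600)))
E
```

```text
clock: 1.4
ee_pos: [0.5106, -0.2247, 0.2309]
ee_rot: [-3.096, -0.529, 0.002]
contact_force: [-0.5, -0.1, -0.9]
grip_width: 0.0854
finger_force: 0.0
[ 0.5103 -0.2253  0.231 ] [-3.0969 -0.5274  0.0013] [ 0.2384 -0.3377  0.5684] [-0.5073  0.0174  1.6074 -0.0005  1.5175  0.7261]
0.045 [254.7192 168.9382]
0.041 [254.7237 168.2062]
0.069 [254.6905 173.7091]
```

View pics/w1.png

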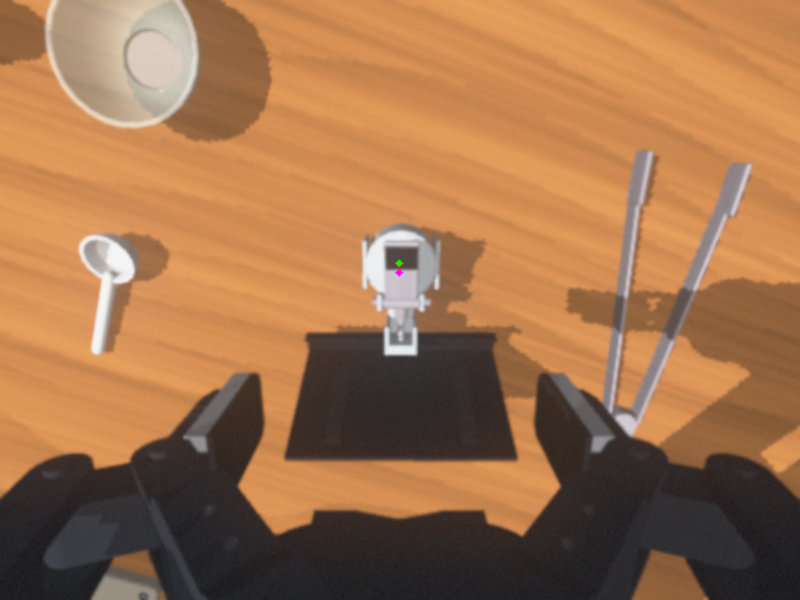

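The holder lies straight in the wrist view. The socket disc runs from x=366 to 438 with its top at y=225, the pad is at (402,258), and the plate's top edge is level at y=458 from x=286 to 516.

Run:
```python
from h import *
np.set_printoptions(precision=4,suppress=True)
c=get_calibration("wrist");im=np.load("w1.npy").astype(int);s=bot.read_state();P=s["ee_pos"];T=R.from_rotvec(s["ee_rot"]).as_matrix()
def rel(u,v,z): return (T.T@(onz(c,u,v,z)-P))[:2]*1000
m=np.zeros((384,512),bool);m[155:175,243:272]=im[155:175,243:272].max(2)<90
ys,xs=np.nonzero(m);print("pad n",len(xs),xs.mean(),ys.mean(),xs.min(),xs.max(),ys.min(),ys.max(),rel(xs.mean(),ys.mean(),.067),rel(xs.mean(),ys.mean(),.069))
k=.64
for n,u,v,z in(("rimtop",402,225,.045),("L",366,260,.045),("R",438,260,.045),("pl",286,458,.119),("pr",516,459,.119),("ledgeL",307,334,.03),("ledgeR",495,334,.03)): print(n,rel(u*k,v*k,z))
w=((im.min(2)>130)&(np.ptp(im,axis=2)<30)).astype(np.uint8);w[:140]=0;w[185:]=0;w[:,:228]=0;w[:,285:]=0
for r in range(142,186,3):
    x=np.nonzero(w[r])[0]
    if len(x):print(r,x.min(),x.max(),end=" | ")
```

```text
pad n 220 256.65909090909093 164.9181818181818 248 266 159 171 [8.6787 2.5661] [9.0754 2.5552]
rimtop [27.7872  3.3585]
L [  2.6434 -22.5903]
R [ 2.5976 29.3663]
pl [-110.8027  -71.0915]
pr [-111.6862   75.8418]
ledgeL [-59.8796 -71.5565]
ledgeR [-60.0149  77.1255]
145 248 252 | 148 244 265 | 151 240 270 | 154 233 280 | 157 232 281 | 160 232 281 | 163 232 280 | 166 232 280 | 169 232 280 | 172 232 280 | 175 232 280 | 178 232 280 | 181 232 280 | 184 233 280 |
```

```bash
python3 -m crank '0 0.002 0.04 0 0 0; 0 0.002 0.08 0 0 0; 0 0.002 0.12 0 0 0; 0 0.002 0.15 0 0 0; 0 0.002 0.175 0 0 0; 0 0.002 0.195 0 0 0; 0 0.002 0.21 0 0 0; 0 0.002 0.22 0 0 0; 0 0.002 0.225 0 0 0; 0 0.002 0.225 0 0 0; 0 0.002 0.225 0 0 0; 0 0.002 0.225 0 0 0'
python3 -m crank '0 0 0 0 0 0; 0 0 0 0 0 0; 0 0 0 0 0 0; 0 0 0 0 0 0; 0 0 0 0 0 0; 0 0 0 0 0 0; 0 0 0 0 0 0; 0 0 0 0 0 0; 0 0 0 0 0 0; 0 0 0 0 0 0' 0.04 90
python3 -c "
from h import *
print(bot.read_state())
im=grab_frame('wrist');cv2.imwrite('pics/w2.png',cv2.resize(im[...,::-1],(800,600)))"
```

```text
clock: 2.45
ee_pos: [0.5124, -0.2274, 0.0077]
ee_rot: [3.096, 0.527, 0.003]
contact_force: [-0.5, -0.8, 0.5]
grip_width: 0.0853
finger_force: 0.0
clock: 3.28
ee_pos: [0.5124, -0.2268, 0.0075]
ee_rot: [3.096, 0.528, 0.002]
contact_force: [-1.5, 0.7, 6.0]
grip_width: 0.0548
finger_force: 97.4
{'clock': 3.2833, 'q': array([-5.08351544e-01,  2.47998352e-01,  1.78853443e+00,  3.24016334e-04,
        1.10340266e+00,  7.24269191e-01]), 'qvel': array([-0.00018773,  0.00051858,  0.00018493,  0.00099644, -0.00074174,
        0.00064321]), 'joint_efforts': array([-5.00226282e-01, -5.24521816e+01, -4.06758785e+01, -3.63545101e-01,
       -7.22726360e-01, -1.39368506e-02]), 'ee_pos': array([ 0.51241208, -0.22678187,  0.00754771]), 'ee_rot': array([3.09602542e+00, 5.28314720e-01, 2.31263883e-03]), 'contact_force': array([-1.5148183 ,  0.73661933,  5.99780829]), 'moment': array([0.36959988, 0.29094418, 0.0221127 ]), 'finger_force': 97.3503041267395, 'grip_width': 0.05482332412871838}
```

View pics/w2.png

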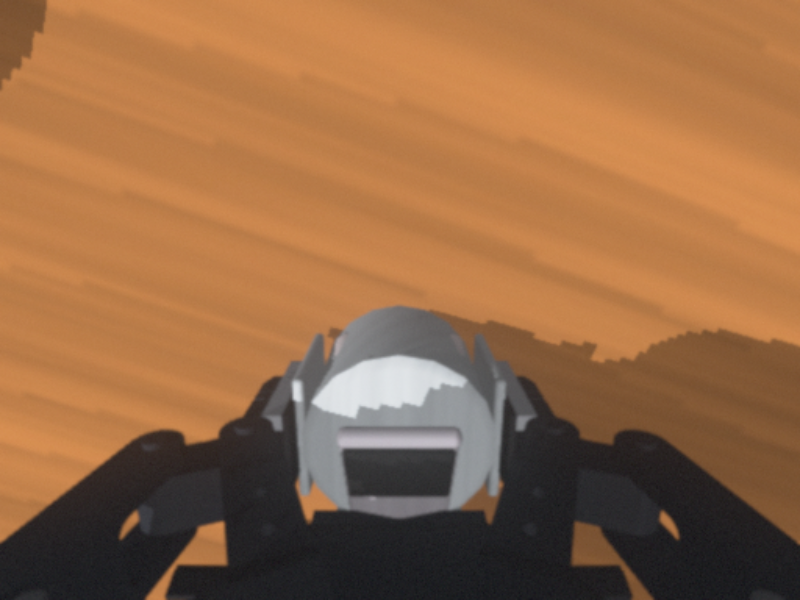

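The holder is gripped. The socket's top rim front edge is at (402,354), the underside front edge at (402,306), and the lever is still up.

```bash
python3 - <<'E'
from h import *
np.set_printoptions(precision=4,suppress=True)
c=get_calibration("wrist");s=bot.read_state();P=s["ee_pos"];T=R.from_rotvec(s["ee_rot"]).as_matrix()
for n,u,v,z in(("top",400,354,.045),("bot",400,306,.0),("L",305,430,.045),("R",493,430,.045),("padfar",400,427,.0715)): print(n,(T.T@(onz(c,u*.64,v*.64,z)-P))*1000)
E
python3 -m crank '0 0 -0.02 0 0 0; 0 0 -0.05 0 0 0; 0 0 -0.09 0 0 0; 0 0 -0.13 0 0 0; 0 0 -0.17 0 0 0; 0 0 -0.2 0 0 0; 0 0 -0.22 0 0 0; 0 0 -0.22 0 0 0; 0 0 -0.22 0 0 0; 0 0 -0.22 0 0 0'
python3 - <<'E'
from h import *
np.set_printoptions(precision=4,suppress=True)
s=bot.read_state();P=s["ee_pos"];T=R.from_rotvec(s["ee_rot"]).as_matrix()
D=np.diag([1.,-1,-1])
print(s["contact_force"],s["moment"],s["grip_width"],"turn",R.from_matrix(T.T@D).as_rotvec(),"shift",T.T@(np.array([.557,.2005,.230])-P))
E
```

```text
top [ 24.6224   1.2183 -37.4158]
bot [23.0461  1.3635  7.5824]
L [  3.4258 -23.3491 -37.4668]
R [  3.3492  25.2847 -37.4187]
padfar [ 20.6867   1.1332 -63.9209]
clock: 4.17
ee_pos: [0.5103, -0.2259, 0.2232]
ee_rot: [-3.094, -0.528, 0.005]
contact_force: [-0.8, 0.3, -7.8]
grip_width: 0.0548
finger_force: 98.9
[-0.7705  0.3127 -7.8017] [ 0.0148 -0.0343 -0.0624] 0.05484277240990242 turn [-0.0027  0.0033  0.3379] shift [ 0.1854 -0.3868 -0.006 ]
```

```bash
python3 -m crank '0.02 -0.03 0 0 0 0.03; 0.03 -0.065 0 0 0 0.06; 0.05 -0.1 0 0 0 0.09; 0.06 -0.135 0 0 0 0.12; 0.08 -0.17 0 0 0 0.15; 0.1 -0.205 0 0 0 0.18; 0.11 -0.24 0 0 0 0.21; 0.13 -0.275 0 0 0 0.24; 0.15 -0.31 0 0 0 0.27; 0.165 -0.345 0 0 0 0.3; 0.18 -0.37 0 0 0 0.32; 0.187 -0.386 0 0 0 0.338; 0.187 -0.386 0 0 0 0.338; 0.187 -0.386 0 0 0 0.338; 0.187 -0.386 0 0 0 0.338; 0.187 -0.386 0 0 0 0.338'
python3 - <<'E'
from h import *
np.set_printoptions(precision=4,suppress=True)
s=bot.read_state();print(s["ee_pos"],R.from_rotvec(s["ee_rot"]).as_matrix(),s["contact_force"])
a=grab_frame("side");t=grab_frame("top");w=grab_frame("wrist")
np.save("s3.npy",a);np.save("t3.npy",t);np.save("w3.npy",w)
f=lambda im,x,y,W,H:cv2.resize(im[y:y+H,x:x+W],(400,300),interpolation=cv2.INTER_CUBIC)
o=np.vstack([np.hstack([f(a,130,170,160,120),f(t,70,140,160,120)]),np.hstack([f(w,0,0,512,384),f(w,150,150,200,150)])])
cv2.imwrite("pics/p3.png",o[...,::-1])
E
```

```text
clock: 5.5
ee_pos: [0.5594, 0.1984, 0.2246]
ee_rot: [3.141, -0.002, -0.004]
contact_force: [-0.6, -1.1, -6.8]
grip_width: 0.0547
finger_force: 99.1
[0.5594 0.1984 0.2246] [[ 1.     -0.001  -0.0025]
 [-0.001  -1.     -0.0011]
 [-0.0025  0.0011 -1.    ]] [-0.5825 -1.0949 -6.7921]
```

View pics/p3.png

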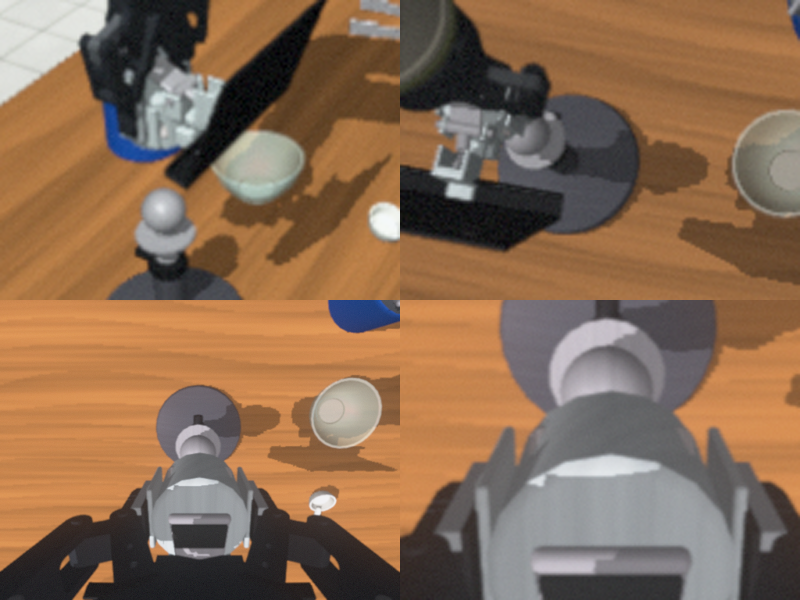

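The wrist crop shows the ball, shoulder disc and socket all centred near column 253.5. The shoulder's far edge is at row 159, the ball's silhouette top at row 172.5, and the underside's front edge at row 196.

Run:
```python
from h import *
np.set_printoptions(precision=4,suppress=True)
c=get_calibration("wrist");s=bot.read_state();P=s["ee_pos"];T=R.from_rotvec(s["ee_rot"]).as_matrix()
f=lambda X:(T.T@(X-P))*1000
zb=.139
w=np.load("w3.npy").astype(int)
print("col 253 rows",[int(w[r,252:256].mean()) for r in range(150,204)])
for r in(190,186,194): print(r,w[r,225:285].mean(1).astype(int).tolist())
o,d=ray(c,253.5,159);X=onz(c,253.5,159,zb-.0235);print("disc far->axis",f(X)-[26,0,0],X)
o,d=ray(c,253.5,172.5)
# ball centre at height zb on y-plane with ray distance 19 mm, ray passing on far (+x) side
n=np.cross(d,[0,1,0]);n/=np.linalg.norm(n);q=onz(c,253.5,172.5,zb);print("ball axis",f(q-np.array([.019/abs(n[0]),0,0])))
print("socket under front",f(onz(c,253.5,196,P[2]-.0075)),"top rim",f(onz(c,253.5,226.6,P[2]+.0375)))
cs=get_calibration("side");b=np.array([.557,.2005,.139]);print("side ball",proj(cs,b),"side axis",proj(cs,P+[-.002,0,-.0075]),proj(cs,P+[-.002,0,.0375]),"mm/px",[proj(cs,P+dv)-proj(cs,P) for dv in np.eye(3)*.005])
```

```text
col 253 rows [61, 61, 61, 61, 61, 61, 60, 62, 78, 130, 182, 195, 196, 196, 197, 197, 196, 196, 196, 196, 195, 186, 151, 106, 96, 101, 108, 115, 120, 126, 131, 137, 142, 146, 150, 154, 158, 161, 165, 169, 173, 177, 180, 184, 180, 156, 117, 102, 100, 101, 101, 102, 101, 101]
190 [171, 193, 197, 198, 190, 178, 161, 158, 163, 166, 169, 169, 172, 174, 175, 178, 177, 181, 180, 178, 180, 179, 178, 179, 179, 180, 179, 178, 175, 173, 166, 162, 161, 160, 159, 157, 152, 150, 147, 143, 139, 135, 130, 124, 120, 116, 114, 108, 106, 104, 109, 121, 130, 133, 133, 131, 123, 113, 104, 101]
186 [173, 195, 197, 196, 197, 197, 187, 167, 149, 150, 154, 158, 161, 163, 163, 165, 165, 168, 166, 165, 164, 165, 164, 164, 163, 165, 163, 164, 161, 157, 152, 149, 147, 149, 145, 143, 139, 137, 131, 128, 124, 121, 116, 111, 106, 104, 103, 100, 101, 113, 125, 130, 130, 131, 134, 132, 128, 117, 106, 102]
194 [144, 177, 194, 195, 186, 171, 165, 166, 171, 174, 179, 182, 182, 186, 188, 192, 195, 196, 196, 194, 194, 194, 192, 190, 192, 193, 195, 191, 182, 177, 170, 167, 166, 166, 167, 168, 163, 161, 158, 152, 149, 145, 140, 134, 130, 125, 122, 118, 114, 109, 108, 117, 130, 133, 133, 127, 117, 107, 102, 104]
disc far->axis [ -1.2029  -0.1583 110.5185] [0.5848 0.1986 0.1155]
ball axis [-1.3098 -0.0391 87.0269]
socket under front [23.3007  0.2921  7.4926] top rim [ 24.9673   0.4939 -37.5079]
side ball [194.8816 253.4018] side axis [192.6707 221.7637] [191.2815 202.6922] mm/px [array([-2.0715, -0.6967]), array([-1.4476,  1.2544]), array([-0.1554, -2.0813])]
```

```bash
python3 -m crank '0.0005 -0.0003 0.02 0 0 0; 0.0005 -0.0003 0.04 0 0 0; 0.0005 -0.0003 0.05 0 0 0; 0.0005 -0.0003 0.055 0 0 0; 0.0005 -0.0003 0.055 0 0 0; 0.0005 -0.0003 0.055 0 0 0; 0.0005 -0.0003 0.055 0 0 0'
for i in 1 ; do python3 -m crank '0 0 0.001 0 0 0; 0 0 0.002 0 0 0; 0 0 0.003 0 0 0; 0 0 0.003 0 0 0'; done
python3 -c "
from h import *
s=bot.read_state();print(s['contact_force'],s['moment'])
a=grab_frame('side');w=grab_frame('wrist')
f=lambda im,x,y,W,H:cv2.resize(im[y:y+H,x:x+W],(400,300),interpolation=cv2.INTER_CUBIC)
o=np.hstack([f(a,150,190,100,75),f(w,150,140,200,150)]);cv2.imwrite('pics/p4.png',o[...,::-1])"
```

```text
clock: 6.23
ee_pos: [0.5614, 0.1999, 0.1729]
ee_rot: [-3.141, 0.001, -0.003]
contact_force: [-0.0, 0.6, -7.3]
grip_width: 0.0547
finger_force: 99.0
clock: 6.57
ee_pos: [0.5605, 0.1999, 0.1683]
ee_rot: [-3.142, 0.0, -0.0]
contact_force: [-0.1, 0.1, -6.8]
grip_width: 0.0546
finger_force: 99.0
[-0.0505715   0.12433743 -6.76383244] [ 0.0259541  -0.02896732  0.00117194]
```

View pics/p4.png

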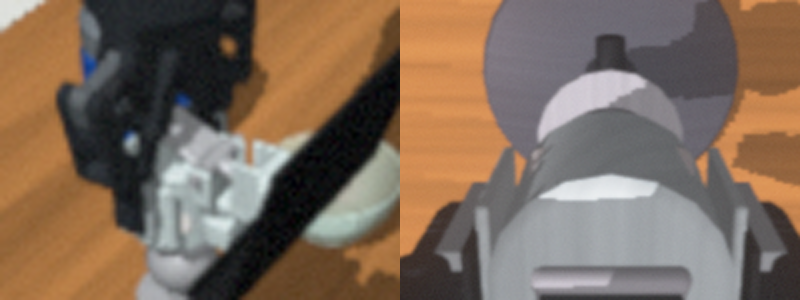

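The wrist crop shows the shoulder disc's far edge at row 174 and centre column about 255, with the socket centred above it at about column 254. The side crop shows the ball just under the socket rim.

```bash
python3 - <<'E'
from h import *
np.set_printoptions(precision=4,suppress=True)
c=get_calibration("wrist");w=grab_frame("wrist").astype(int)
Ps=[]
for i in range(5): Ps.append(bot.read_state()["ee_pos"])
print(np.array(Ps)[[0,-1]]);s=bot.read_state();P=s["ee_pos"];T=R.from_rotvec(s["ee_rot"]).as_matrix()
f=lambda X:(T.T@(X-P))*1000
g=w[...,2].astype(float)
print("rows",[int(x) for x in g[165:202,252:257].mean(1)])
for r in(186,190,194): print(r,[int(x) for x in g[r,208:300]])
for v in(173.,174.,175.): print(v,f(onz(c,255,v,.1155))-[26,0,0])
E
python3 -m crank '0 0 0.001 0 0 0; 0 0 0.002 0 0 0; 0 0 0.003 0 0 0; 0 0 0.003 0 0 0'
```

```text
[[0.5605 0.1998 0.1683]
 [0.5605 0.1998 0.1683]]
rows [66, 64, 65, 66, 65, 66, 66, 66, 71, 104, 159, 198, 208, 208, 208, 208, 208, 208, 208, 207, 209, 207, 209, 208, 207, 203, 185, 171, 148, 110, 100, 106, 106, 108, 108, 108, 108]
186 [119, 120, 120, 118, 118, 119, 120, 119, 121, 121, 120, 118, 120, 120, 121, 120, 120, 121, 121, 134, 159, 188, 205, 209, 211, 211, 211, 211, 210, 210, 210, 212, 212, 211, 209, 212, 213, 211, 210, 207, 207, 209, 210, 211, 211, 209, 208, 204, 207, 208, 211, 211, 207, 203, 199, 194, 189, 172, 152, 146, 142, 142, 138, 137, 138, 140, 136, 139, 139, 139, 139, 140, 137, 121, 99, 88, 83, 83, 81, 82, 83, 81, 84, 81, 81, 84, 84, 81, 80, 80, 80, 80]
190 [122, 118, 120, 120, 119, 121, 119, 117, 118, 120, 117, 120, 119, 117, 119, 124, 142, 176, 201, 210, 210, 210, 208, 209, 209, 212, 211, 212, 209, 209, 210, 211, 211, 213, 211, 210, 210, 211, 208, 207, 207, 209, 207, 209, 209, 211, 204, 199, 193, 177, 158, 141, 139, 135, 136, 135, 139, 141, 141, 142, 141, 139, 141, 136, 139, 137, 136, 138, 139, 139, 140, 142, 141, 137, 137, 135, 126, 117, 112, 111, 111, 110, 106, 108, 105, 107, 104, 103, 104, 108, 111, 110]
194 [118, 120, 119, 119, 120, 119, 118, 116, 118, 118, 120, 118, 121, 128, 160, 192, 204, 211, 212, 213, 211, 210, 208, 210, 209, 209, 210, 211, 209, 212, 210, 212, 212, 212, 208, 204, 202, 195, 183, 164, 146, 136, 129, 124, 123, 116, 112, 103, 99, 100, 102, 101, 103, 107, 112, 124, 131, 135, 139, 141, 142, 141, 137, 136, 138, 139, 138, 139, 138, 136, 139, 142, 141, 139, 138, 138, 139, 140, 136, 132, 120, 112, 111, 111, 112, 112, 110, 111, 108, 110, 110, 109]
173.0 [-0.4681  1.0887 52.7876]
174.0 [-1.1596  1.0881 52.7877]
175.0 [-1.8525  1.0875 52.7877]
clock: 7.05
ee_pos: [0.5603, 0.1998, 0.1649]
ee_rot: [3.141, -0.0, -0.001]
contact_force: [0.1, 0.2, -7.6]
grip_width: 0.0546
finger_force: 99.0
```

```bash
python3 -m crank '0 0 0.001 0 0 0; 0 0 0.002 0 0 0; 0 0 0.003 0 0 0; 0 0 0.003 0 0 0' | grep -E "pos|force"
python3 -m crank '0 0 0.001 0 0 0; 0 0 0.002 0 0 0; 0 0 0.003 0 0 0; 0 0 0.003 0 0 0'| grep -E "pos|force"
```

```text
ee_pos: [0.5604, 0.1998, 0.1619]
contact_force: [-0.4, 0.2, -7.0]
finger_force: 99.0
ee_pos: [0.5604, 0.1998, 0.159]
contact_force: [0.2, 0.7, -6.2]
finger_force: 99.0
```

```bash
python3 -m crank '0 0 0.001 0 0 0; 0 0 0.002 0 0 0; 0 0 0.003 0 0 0; 0 0 0.003 0 0 0'| grep -E "pos|force"
```

```text
ee_pos: [0.5604, 0.1998, 0.156]
contact_force: [-0.2, 0.1, -6.6]
finger_force: 99.0
```

```bash
python3 -m crank '0 0 0.001 0 0 0; 0 0 0.002 0 0 0; 0 0 0.003 0 0 0; 0 0 0.003 0 0 0' | grep -E "pos|force"
python3 -m crank '0 0 0.001 0 0 0; 0 0 0.002 0 0 0; 0 0 0.003 0 0 0; 0 0 0.003 0 0 0'| grep -E "pos|force"
```

```text
ee_pos: [0.5604, 0.1998, 0.153]
contact_force: [-0.1, 0.1, -7.4]
finger_force: 99.0
ee_pos: [0.5604, 0.1998, 0.15]
contact_force: [0.5, -0.1, -6.1]
finger_force: 99.0
```

```bash
python3 -m crank '0 0 0.001 0 0 0; 0 0 0.002 0 0 0; 0 0 0.003 0 0 0; 0 0 0.003 0 0 0' | grep -E "pos|force"
```

```text
ee_pos: [0.5604, 0.1998, 0.1469]
contact_force: [0.5, 0.1, -6.5]
finger_force: 99.0
```

```bash
python3 -m crank '0 0 0.001 0 0 0; 0 0 0.002 0 0 0; 0 0 0.003 0 0 0; 0 0 0.003 0 0 0' | grep -E "pos|force"
```

```text
ee_pos: [0.5604, 0.1998, 0.144]
contact_force: [1.2, 0.7, -6.4]
finger_force: 99.0
```

```bash
python3 -m crank '0 0 0.001 0 0 0; 0 0 0.002 0 0 0; 0 0 0.003 0 0 0; 0 0 0.003 0 0 0' | grep -E "pos|force"
python3 -m crank '0 0 0.001 0 0 0; 0 0 0.002 0 0 0; 0 0 0.003 0 0 0; 0 0 0.003 0 0 0'| grep -E "pos|force"
```

```text
ee_pos: [0.5604, 0.1998, 0.141]
contact_force: [0.5, 0.2, -6.7]
finger_force: 99.0
ee_pos: [0.5604, 0.1998, 0.138]
contact_force: [0.5, 0.6, -6.7]
finger_force: 99.0
```

```bash
python3 -m crank '0 0 0.001 0 0 0; 0 0 0.002 0 0 0; 0 0 0.003 0 0 0; 0 0 0.003 0 0 0' | grep -E "pos|force"
```

```text
ee_pos: [0.5604, 0.1998, 0.1349]
contact_force: [-0.4, 0.1, -7.9]
finger_force: 99.0
```

```bash
python3 -m crank '0 0 0.001 0 0 0; 0 0 0.002 0 0 0; 0 0 0.003 0 0 0; 0 0 0.003 0 0 0' | grep -E "pos|force|moment"
```

```text
ee_pos: [0.5604, 0.1999, 0.1321]
contact_force: [-0.7, 0.9, -6.5]
finger_force: 99.0
```

```bash
python3 -m crank '0 0 0.001 0 0 0; 0 0 0.002 0 0 0; 0 0 0.002 0 0 0' | grep -E "pos|t_force"
python3 -m crank '0 0 0.001 0 0 0; 0 0 0.002 0 0 0; 0 0 0.002 0 0 0'| grep -E "pos|t_force"
```

```text
ee_pos: [0.5605, 0.2, 0.1304]
contact_force: [-0.6, 1.6, -3.7]
ee_pos: [0.5606, 0.2, 0.1285]
contact_force: [-2.9, 1.4, -2.3]
```

```bash
python3 -m crank '0 0 0.001 0 0 0; 0 0 0.002 0 0 0; 0 0 0.002 0 0 0' | grep -E "pos|t_force"
```

```text
ee_pos: [0.5607, 0.2, 0.1267]
contact_force: [-3.3, 1.1, 2.6]
```

```bash
python3 -m crank '0 0 0.001 0 0 0; 0 0 0.001 0 0 0; 0 0 0.001 0 0 0' | grep -E "pos|t_force"
```

```text
ee_pos: [0.5608, 0.2, 0.1258]
contact_force: [-3.8, 0.7, 4.5]
```

```bash
python3 -m crank '-0.0004 0 0.001 0 0 0; -0.0004 0 0.001 0 0 0; -0.0004 0 0.001 0 0 0' | grep -E "pos|t_force"
```

```text
ee_pos: [0.5608, 0.2, 0.1251]
contact_force: [-3.8, 0.9, 4.9]
```

```bash
python3 -m crank '0 0 0.001 0 0 0; 0 0 0.001 0 0 0; 0 0 0.001 0 0 0' | grep -E "pos|t_force"; python3 -c "
from h import *
s=bot.read_state();print(s['moment'],s['ee_rot'])"
```

```text
ee_pos: [0.5609, 0.2, 0.1244]
contact_force: [-3.6, 0.7, 7.2]
[ 0.14478715  0.61372475 -0.02188317] [-3.14107595e+00  2.99810972e-04 -2.91410347e-03]
```

```bash
python3 -m crank '0 0 0.001 0 0 0; 0 0 0.001 0 0 0; 0 0 0.001 0 0 0' | grep -E "pos|t_force"
```

```text
ee_pos: [0.561, 0.2001, 0.1237]
contact_force: [-4.8, 0.8, 8.8]
```

```bash
python3 -m crank '0 0 0.001 0 0 0; 0 0 0.001 0 0 0; 0 0 0.001 0 0 0' | grep -E "pos|t_force"
```

```text
ee_pos: [0.5611, 0.2001, 0.1229]
contact_force: [-5.4, 0.7, 9.9]
```

```bash
python3 -m crank '0 0 0.001 0 0 0; 0 0 0.001 0 0 0; 0 0 0.001 0 0 0' | grep -E "pos|t_force"
```

```text
ee_pos: [0.5612, 0.2001, 0.1221]
contact_force: [-5.4, 0.8, 11.1]
```

```bash
python3 -m crank '-0.0005 0 0.001 0 0 0; -0.0005 0 0.001 0 0 0; -0.0005 0 0.001 0 0 0' | grep -E "pos|t_force"
```

```text
ee_pos: [0.5611, 0.2001, 0.1215]
contact_force: [-4.0, 0.1, 11.6]
```

```bash
python3 -m crank '-0.0005 0 0.001 0 0 0; -0.0005 0 0.001 0 0 0; -0.0005 0 0.001 0 0 0' | grep -E "pos|t_force"
```

```text
ee_pos: [0.561, 0.2002, 0.121]
contact_force: [-4.4, -0.4, 13.4]
```

```bash
python3 -m crank '0 0 0.001 0 0 0; 0 0 0.001 0 0 0; 0 0 0.001 0 0 0' | grep -E "pos|t_force"; python3 -c "
from h import *
s=bot.read_state();print(s['moment'],s['ee_rot'])"
```

```text
ee_pos: [0.561, 0.2002, 0.1206]
contact_force: [-7.6, -0.3, 18.2]
[-0.09016594  1.14011232  0.02046447] [-3.14063823e+00  4.39498764e-04 -7.35176857e-03]
```

```bash
python3 -m crank '-0.0003 0 0.0005 0 0 0; -0.0003 0 0.0005 0 0 0; -0.0003 0 0.0005 0 0 0' | grep -E "pos|t_force"
```

```text
ee_pos: [0.561, 0.2002, 0.1206]
contact_force: [-7.7, -1.4, 21.0]
```

```bash
python3 -m crank '-0.0003 0 0.0005 0 0 0; -0.0003 0 0.0005 0 0 0; -0.0003 0 0.0005 0 0 0' | grep -E "pos|t_force"
```

```text
ee_pos: [0.5611, 0.2002, 0.1206]
contact_force: [-7.1, -1.7, 22.4]
```

```bash
python3 -m crank '0 0 0.0003 0 0 0; 0 0 0.0003 0 0 0; 0 0 0.0003 0 0 0; 0 0 0.0003 0 0 0' | grep -E "pos|t_force"
python3 -c "
from h import *
w=grab_frame('wrist');a=grab_frame('side');np.save('s5.npy',a)
s=bot.read_state();print(s['contact_force'],s['ee_pos'])
f=lambda im,x,y,W,H:cv2.resize(im[y:y+H,x:x+W],(400,300),interpolation=cv2.INTER_CUBIC)
o=np.hstack([f(a,150,210,100,75),f(w,150,140,200,150)]);cv2.imwrite('pics/p5.png',o[...,::-1])"
```

```text
ee_pos: [0.5611, 0.2002, 0.1205]
contact_force: [-8.1, -1.2, 24.1]
[-8.87884719 -1.39123618 23.79339684] [0.56110451 0.2002182  0.12055298]
```

View pics/p5.png

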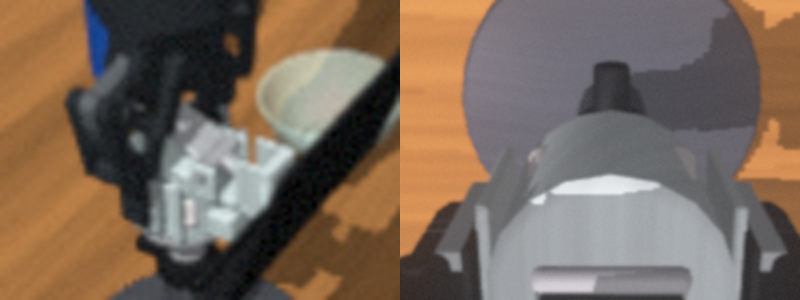

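The side crop shows the socket seated on the shoulder, and in the wrist crop the disc is hidden under the rim, centred. I'll unload most of the push, then open.

```bash
python3 -m crank '-0.0005 0 -0.0005 0 0 0; -0.001 0 -0.001 0 0 0; -0.001 0 -0.0015 0 0 0; -0.001 0 -0.0015 0 0 0' | grep -E "pos|t_force"
python3 -m crank '0 0 0 0 0 0; 0 0 0 0 0 0; 0 0 0 0 0 0; 0 0 0 0 0 0; 0 0 0 0 0 0; 0 0 0 0 0 0; 0 0 0 0 0 0; 0 0 0 0 0 0' 0.085
python3 -c "
from h import *
print(bot.read_state()['moment'])"
```

```text
ee_pos: [0.5609, 0.2002, 0.1207]
contact_force: [2.7, 0.3, 10.5]
clock: 15.65
ee_pos: [0.5575, 0.1998, 0.1174]
ee_rot: [3.142, -0.0, -0.0]
contact_force: [-0.7, 0.7, -0.2]
grip_width: 0.0849
finger_force: 0.0
[-0.01918605 -0.03954    -0.01214807]
```

```bash
python3 -m crank '0 0 -0.01 0 0 0; 0 0 -0.03 0 0 0; 0 0 -0.06 0 0 0; 0 0 -0.1 0 0 0; 0 0 -0.12 0 0 0; 0 0 -0.13 0 0 0; 0 0 -0.13 0 0 0; 0 0 -0.13 0 0 0'| grep -E "pos|t_force"
python3 -m crank '0 0 0 0 0 0; 0 0 0 0 0 0; 0 0 0 0 0 0; 0 0 0 0 0 0; 0 0 0 0 0 0; 0 0 0 0 0 0; 0 0 0 0 0 0; 0 0 0 0 0 0; 0 0 0 0 0 0; 0 0 0 0 0 0' 0 20
python3 -c "
from h import *
w=grab_frame('wrist');a=grab_frame('side');c=get_calibration('wrist');np.save('w6.npy',w);np.save('s6.npy',a)
s=bot.read_state();print(s['contact_force'],s['ee_pos'],s['moment']);cs=get_calibration('side')
for zb in(.135,.139): print(proj(c,[.558,.2,zb+.023]),proj(c,[.568,.2,zb+.047]),proj(cs,[.568,.2,zb+.047]),proj(cs,[.557-.110,.2,zb+.097]))
f=lambda im,x,y,W,H:cv2.resize(im[y:y+H,x:x+W],(400,300),interpolation=cv2.INTER_CUBIC)
o=np.hstack([f(a,150,190,120,90),f(w,106,130,300,225)]);cv2.imwrite('pics/p6.png',o[...,::-1])"
```

```text
ee_pos: [0.5575, 0.1998, 0.2472]
contact_force: [-0.1, -0.1, -0.4]
clock: 17.15
ee_pos: [0.5576, 0.1998, 0.2476]
ee_rot: [-3.142, 0.0, -0.0]
contact_force: [-0.2, 0.8, 0.3]
grip_width: -0.0004
finger_force: 0.0
[-0.03180007  0.6691098  -0.01424492] [0.5575607  0.19984884 0.24758033] [-0.03624359 -0.00274548  0.05387939]
[253.47341637 193.05586021] [253.28821278 189.33871288] [189.3357046  235.34704857] [241.19954016 232.94489701]
[253.45075723 194.47856269] [253.2594567  190.86698098] [189.20679938 233.78265522] [241.21072177 231.21285099]
```

View pics/p6.png

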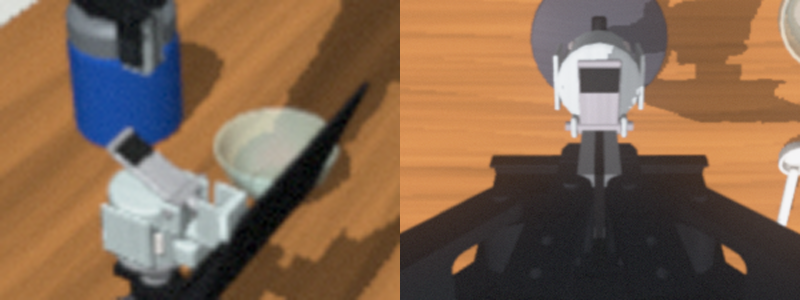

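The pad is at wrist px (256,189) and side px (190,235). Both match the predictions for a seated holder, and the lever is up. Next I move over the pad and press.

```bash
python3 -m crank '0.0142 0 0.01 0 0 0; 0.0142 0 0.03 0 0 0; 0.0142 0 0.045 0 0 0; 0.0142 0 0.053 0 0 0; 0.0142 0 0.053 0 0 0; 0.0142 0 0.053 0 0 0'| grep -E "pos|t_force"
python3 -m crank '0 0 0.001 0 0 0; 0 0 0.002 0 0 0; 0 0 0.003 0 0 0; 0 0 0.004 0 0 0; 0 0 0.004 0 0 0'| grep -E "pos|t_force"
python3 -m crank '0 0 0.001 0 0 0; 0 0 0.002 0 0 0; 0 0 0.003 0 0 0; 0 0 0.004 0 0 0; 0 0 0.004 0 0 0'| grep -E "pos|t_force"
```

```text
ee_pos: [0.5715, 0.1998, 0.1945]
contact_force: [-0.2, -0.2, -0.3]
ee_pos: [0.5718, 0.1999, 0.1906]
contact_force: [0.1, 0.5, -0.3]
ee_pos: [0.5725, 0.1999, 0.1873]
contact_force: [1.5, -0.5, 4.4]
```

```bash
python3 -m crank '0 0 0.001 0 0 0; 0 0 0.002 0 0 0; 0 0 0.003 0 0 0; 0 0 0.003 0 0 0'| grep -E "pos|t_force"
```

```text
ee_pos: [0.573, 0.1999, 0.1846]
contact_force: [3.9, 1.2, 4.9]
```

```bash
python3 -m crank '0 0 0.001 0 0 0; 0 0 0.002 0 0 0; 0 0 0.003 0 0 0; 0 0 0.003 0 0 0'| grep -E "pos|t_force"
```

```text
ee_pos: [0.5718, 0.1998, 0.1803]
contact_force: [2.5, 0.1, 3.7]
```

```bash
python3 -m crank '0 0 0.001 0 0 0; 0 0 0.002 0 0 0; 0 0 0.003 0 0 0; 0 0 0.003 0 0 0'| grep -E "pos|t_force"
```

```text
ee_pos: [0.5709, 0.1997, 0.1765]
contact_force: [-0.3, 0.8, 0.3]
```

```bash
python3 -m crank '0 0 0.001 0 0 0; 0 0 0.002 0 0 0; 0 0 0.003 0 0 0; 0 0 0.003 0 0 0'| grep -E "pos|t_force"
```

```text
ee_pos: [0.5712, 0.1997, 0.1737]
contact_force: [0.4, -0.1, -1.0]
```

```bash
python3 -m crank '0 0 0.001 0 0 0; 0 0 0.002 0 0 0; 0 0 0.003 0 0 0; 0 0 0.003 0 0 0'| grep -E "pos|t_force"
```

```text
ee_pos: [0.5715, 0.1998, 0.1712]
contact_force: [0.0, -0.0, -0.1]
```

```bash
python3 -m crank '0 0 0.001 0 0 0; 0 0 0.002 0 0 0; 0 0 0.003 0 0 0; 0 0 0.003 0 0 0; 0 0 0.004 0 0 0; 0 0 0.004 0 0 0'| grep -E "pos|t_force"
```

```text
ee_pos: [0.5717, 0.1998, 0.1673]
contact_force: [-0.1, 0.5, -0.2]
```

```bash
python3 -m crank '0 0 0.001 0 0 0; 0 0 0.002 0 0 0; 0 0 0.003 0 0 0; 0 0 0.003 0 0 0'| grep -E "pos|t_force"
```

```text
ee_pos: [0.5722, 0.1999, 0.1652]
contact_force: [-1.7, -0.6, 4.0]
```

```bash
python3 -m crank '0 0 0.0005 0 0 0; 0 0 0.001 0 0 0; 0 0 0.001 0 0 0'| grep -E "pos|t_force"
```

```text
ee_pos: [0.5724, 0.2, 0.1648]
contact_force: [-1.9, -0.3, 8.2]
```

Contact at 0.165 m agrees with the lever being flat. I back off, rise clear, and look.

```bash
python3 -m crank '0 0 -0.005 0 0 0; 0 0 -0.02 0 0 0; 0 0 -0.05 0 0 0; 0 0 -0.08 0 0 0; 0 0 -0.09 0 0 0; 0 0 -0.09 0 0 0; 0 0 -0.09 0 0 0; 0 0 -0.09 0 0 0; 0 0 -0.09 0 0 0'
python3 -c "
from h import *
w=grab_frame('wrist');a=grab_frame('side');t=grab_frame('top')
f=lambda im,x,y,W,H:cv2.resize(im[y:y+H,x:x+W],(400,300),interpolation=cv2.INTER_CUBIC)
o=np.vstack([np.hstack([f(a,150,190,120,90),f(w,106,130,300,225)]),np.hstack([f(a,100,100,240,180),f(t,60,100,400,284)])]);cv2.imwrite('pics/p7.png',o[...,::-1])"
```

```text
clock: 22.08
ee_pos: [0.5707, 0.1995, 0.2511]
ee_rot: [3.141, -0.0, -0.006]
contact_force: [0.2, -0.3, -1.1]
grip_width: -0.0002
finger_force: 0.0
```

View pics/p7.png

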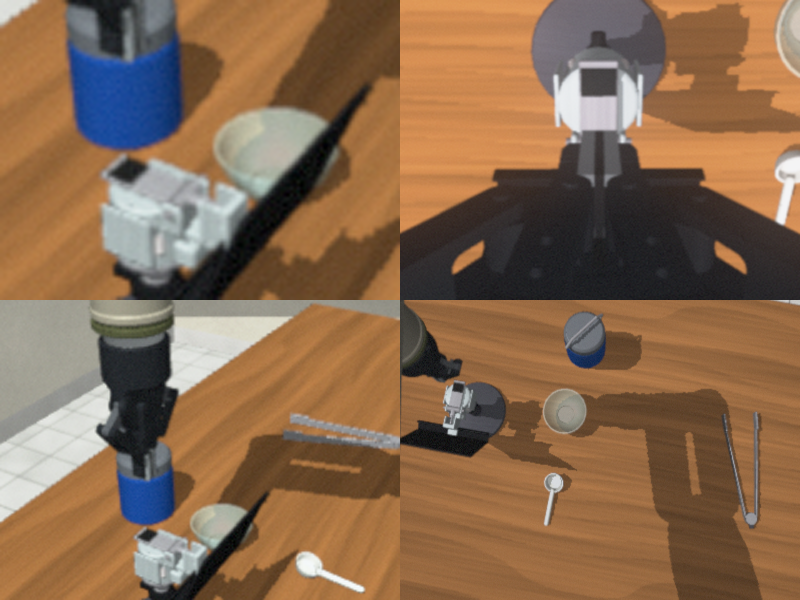

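The lever is flat: the pad has moved outward and down to crop (125,170). The holder is upright on the stand, the other objects are where they were, and the gripper is clear.

```bash
python3 -c "
from bench import workorder
print(workorder.job_done())"
```

```text
the job is handed in; nothing more can be done
None
```

The holder is pressed home on the ball, upright with its screen side to the far edge and the latch lever flat; the jar, bowl, spoon and tongs look unmoved in the last pictures, and I handed the job in at about 22 s (no verdict was returned).

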